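# Lock the tool chest open and fetch the tack tin

## Task

Open the grey steel tool chest and lock its lid up: raise the lid nearly upright by its handle, then push the folding stay at the end of the lid through dead straight to its stop, so that it holds the lid open by itself. Then take the tack tin out of the chest and stand it upright in the shallow wooden tray on the bench. Leave the chest locked open, and do not disturb the bobbin and the sharpening stone in it.

Things in the scene. Friction and masses are not known exactly. Their poses are not given: they have to be found in the camera images.
- chest: Grey sheet-steel tool chest, fixed to the bench: 190 mm deep, 320 mm wide, rim 100 mm above the bench, walls and floor 4 mm. Origin: centre of its underside. +x runs from its front (handle side) to its back (hinge side), +y along its width towards the end that has the lid stay, +z up.
- lid (a joint): Angle of the lid, rad: 0 closed, 1.45 (83 degrees, nearly upright) when the stay is dead straight; it cannot pass 1.47. The lid (0.45 kg, 193 x 326 mm) is hinged along the chest's back rim. Its stay's rivets are stiff: let go above about 1.3 it just stays where it is, lower down it falls shut. It takes about 4 N to lift at the handle.
- lid_hinge (a point): Middle of the lid's hinge line, which runs along the chest's y axis 100 mm above the bench, 95 mm behind the chest's middle. Fixed to the chest, same axes as the chest.
- lid_handle (a point): Middle of the lid's handle: a round steel bar 10 mm thick, 110 mm long, parallel to the hinge, 228 mm from the hinge line, with a free gap of 30 mm between bar and lid edge. Moves with the lid on an arc about lid_hinge. Lid closed: 102 mm above the bench, in front of the chest; fully open: about 325 mm above it.
- stay_elbow (a joint): Angle of the folding stay's middle rivet, rad: 0 folded (lid closed), 2.48 dead straight, 2.61 at its stop past straight, where the lid's weight holds it locked. Two flat steel links, 76 mm each, stiffly riveted. While the lid rises the middle rivet is bowed towards the chest's front: 1.9 at lid 1.35, 2.1 at lid 1.40. Lifting the lid brings the stay to straight, not past it.
- stay_pivot (a point): Fixed rivet on which the stay's lower link turns (about the chest's y axis): inside the chest's +y end, at chest x = 20 mm, y = 145 mm, 80 mm above the bench. The upper link is pinned to the lid 120 mm from the hinge.
- stay_tab (a point): Front face centre of the thumb tab on the stay's lower link: a plate 20 mm high, 30 mm wide (along chest y), 28 mm proud of the link, 60 mm along it from stay_pivot. Lid closed: inside the chest. Lid raised: about 40 mm above the rim, facing the chest's front; pressed towards the hinge (chest +x) by a few N, 20 to 35 mm, it swings the stay through straight to its stop.
- tin: Closed round tack tin of bare metal, 57 mm diameter, 70 mm high, 0.15 to 0.31 kg, standing on the chest's floor about 35 mm in front of the chest's middle line, some 50 mm to one side or the other of its centre (the wooden bobbin has the other place). Origin: centre of its underside, z up.
- tray: Shallow square wooden tray fixed on the bench beside the chest, left or right: 140 x 140 mm, 28 mm high, walls 8 mm, floor 8 mm thick. Origin: centre of its underside, x and y along its sides.
- bobbin: Wooden bobbin, 44 mm diameter, 58 mm high, standing in the chest. Leave it. Origin: centre of its underside.
- stone: Sharpening stone on a wooden block, 120 x 36 x 32 mm, lying in the chest along its wall opposite the stay. Leave it. Origin: centre of its underside, x along its length.

How it is judged:
On the way, in this order (a step that is already met when the one before it is completed fails the run):
1. the lid is raised nearly upright (above 1.25 rad) (value of joint lid above 1.25 rad), for 0.1 s.
2. the stay is past straight and at its stop (elbow above 2.55 rad), the tin still in the chest (value of joint stay_elbow above 2.55 rad and height (world z) of tin below 0.03 m), for 0.2 s.
At the end, for the whole second after the job is handed in: The lid stands open above 1.38 rad, held by its stay locked past straight (elbow above 2.55 rad); the tin stands upright (within 0.1 rad) and still on the floor of the wooden tray, its centre within 50 mm of the tray's centre, underside within 5 mm of the tray's floor (value of joint lid above 1.38 rad and value of joint stay_elbow above 2.55 rad and horizontal distance between tin and tray below 0.05 m and angle between tin's own z axis and vertical below 0.1 rad and z of tin in the frame of tray below 0.013 m and linear speed of tin below 0.02 m/s and angular speed of tin below 0.2 rad/s); the robot touches nothing.
It fails at once if the bobbin or the stone in the chest moved by more than 50 mm (distance of any of bobbin, stone from where it was at the start of the episode above 0.05 m).
It also fails if it takes over 72 s, if anything falls off the work surface, if the arm or the gripper's body presses on something with over 40 N, if the wrist force passes 120 N, or if a joint passes its speed limit or range.

## Robot

A 6-joint arm with a two-finger parallel gripper is mounted at the origin on the work surface. World frame = base frame: x ahead of the robot, y to its left, z up, the work surface at z = 0. Lengths are in m, angles in rad, forces in N, time in s.
With the tool pointing down it reaches from about 0.35 to 0.975 m from the base axis. Payload 4.9 kg.
Tool frame: the origin (TCP) lies at the very end of the fingers, on their centre line; the grasp point (between the pads) lies 19 mm behind it; z points along the fingers, y is the line along which they close (so a half turn about z gives the same grasp; the last joint's range is limited). The gripper opens to 85 mm and grips with 20 to 120 N. Pads are 22 mm wide; open, the fingers measure 114 mm over their backs; the gripper's body (76 mm by 85 mm) begins 54 mm behind the grasp point. The pads swing forward as they close: fully open they stand 13 mm farther back than shut.
Start: joints at [1.104, 0.053, 1.613, -0, 1.476, -0.119], TCP at [0.213, 0.588, 0.231] pointing down, gripper open.
Joint ranges: [-3.01, 3.01], [-1.01, 2.22], [0.06, 2.58], [-1.02, 4.17], [0.09, 2.62], [-3.14, 3.14]. Speed limits (rad/s): [2.57, 2.57, 3.14, 3.14, 3.14, 3.14].

## Interface

Orientations are given as a rotation vector (axis times angle).
In Python, from station import * gives the robot as it stands.
- The arm moves only by the shell command python3 -m crank 'ROWS' [OPENING] [FORCE]. ROWS is JSON, a list of rows, each an object with "offset": the shift along the tool's x, y, z in m, a list of three; "twist": the turn, a rotation vector about the tool's x, y, z in degrees, a list of three. In form: [{"offset": [x, y, z], "twist": [rx, ry, rz]}, ...]. A call has 1 to 20 rows; each row is the pose to reach, as a shift and turn from the pose commanded when the call began, along the tool's axes at that moment; what a row does not reach only later rows make up. A row lasts 1/8 s, in which the tool goes at most 62.5 mm and 10.7 degrees, less where a joint would pass 70% of its speed; a pose out of reach is approached as far as the arm can. A call with a gripper value outside its range is refused whole. OPENING is the opening, from 0 (shut) to 1 (fully open), set as the call begins (- or left out, the last holds). The fingers move at their own pace and stop on an object; FORCE is the grip in N (left out, the last holds). Time passes only in rows, so rows that repeat a pose let the fingers close. It gives the time, the measured TCP pose, the force, the opening and the grip force at its end, in the units of the state.
- get_obs(): the state, without advancing time (a new reading comes with each control period).
- get_image(name): name is "scene" or "side" or "wrist"; returns the picture (384x512x3 uint8, red, green, blue); there is no depth.
- get_calibration(name): a dict with "intrinsics" (3x3 intrinsics, pixels), "world_from_camera" (4x4, takes a point from camera to world coordinates); the wrist camera has in their place "tool_from_camera" (4x4, takes a point from camera to tool coordinates, whose origin is the TCP and whose axes are the flange's). Camera axes: x right, y up, looking along -z (the intrinsics and any distortion apply to the point x, -y, -z); pixel columns grow to the right and rows downward; lengths in m; the calibration is good to about 2 mm. A picture is of the moment at which its call begins: read the wrist's pose just before it. get_calibration takes no time and is no camera call.
- finish_job(): hands the job in; it is judged then, once.
Trained networks look in the newest picture that a camera, given by its name, has taken for a name from the list of things; names that differ only in an ending like _2 or _b are one class to them, and where a whole thing is asked for, a point or a joint stands for the part that bears it (a point fixed in the world has none). Each returns a list of dicts, best first, with "confidence" (0 to 1); they miss things now and then, are a little off and sometimes report something else, mostly with a low value. They report only what shows in the picture. A call takes as long as a camera call.
- cut_out(query, camera): "region" (384x512 bool, what is visible of it) and "rect" ([centre column, centre row, width, height] in pixels, round what is visible of it).
The state is a dict: "t": time; "q": joint angles; "dq": joint speeds; "effort": joint torques, N m; "tool_pos": TCP position; "tool_rot": TCP orientation; "contact_force": force on the tool from outside, world axes, zero at the start; "wrist_torque": the same for the moment, N m; "opening": finger opening in m; "grip_force": force on a finger pad.
Only numpy, scipy, OpenCV 4.12 (cv2) and the standard library are available. Lean on these libraries where they do the work, as an engineer would, in place of code of your own. Each camera call takes 0.05 s, during which the arm holds its last target. There are 200 camera calls.

## Working session

There is one attempt and no reset: what is moved stays moved. The work goes in short steps, Python scripts to look and compute and a shell command to move; the robot and the scene stay as the last step left them, time stands still between calls to the robot, and variables do not carry over. Pictures are saved under pics/ and viewed, at most 11 in all, crops included, and the job is handed in when it is done.

```bash
mkdir -p pics; ls
python3 - <<'E'
from station import *
import cv2,numpy as np
o=get_obs(); print({k:np.round(v,3).tolist() for k,v in o.items()})
ims=[]
for n in ["scene","side"]:
    im=get_image(n); ims.append(im); cv2.imwrite(f"pics/{n}0.png",im[...,::-1])
    for q in ["chest","lid_handle","tray","lid"]:
        for r in cut_out(q,n)[:2]: print(n,q,round(r["confidence"],2),np.round(r["rect"],1))
    c=get_calibration(n); print(n,np.round(c["intrinsics"],1).tolist(),np.round(c["world_from_camera"],3).tolist(),[k for k in c])
print(np.round(get_calibration("wrist")["tool_from_camera"],3).tolist())
cv2.imwrite("pics/both0.png",cv2.resize(np.vstack(ims)[...,::-1],(400*1,600)))
E
```

```text
pics
{'t': 0.0, 'q': [1.104, 0.053, 1.614, 0.0, 1.476, -0.119], 'dq': [-0.0, 0.001, -0.001, 0.001, -0.003, -0.0], 'effort': [-0.002, -39.367, -37.017, -0.0, 0.007, -0.0], 'tool_pos': [0.213, 0.587, 0.23], 'tool_rot': [-0.543, -3.094, 0.003], 'contact_force': [0.089, -0.269, 0.369], 'wrist_torque': [-0.038, -0.007, 0.021], 'grip_force': 0.0, 'opening': 0.085}
scene chest 0.74 [268.2 177.8 114.7  84.9]
scene lid_handle 0.86 [269.1 167.8 114.3  54.3]
scene tray 0.74 [280.6 125.5  55.1  38.8]
scene lid 0.74 [270.5 166.5 119.6  55. ]
scene lid 0.17 [268.4 179.6 116.5  76.3]
scene [[394.0, 0.0, 254.6], [0.0, 394.0, 184.6], [0.0, 0.0, 1.0]] [[0.866, -0.342, 0.365, 0.96], [0.5, 0.591, -0.633, -0.739], [0.001, 0.731, 0.683, 0.858], [0.0, 0.0, 0.0, 1.0]] ['intrinsics', 'world_from_camera']
side chest 0.97 [253.9 193.1 103.4 107.9]
side lid_handle 0.75 [254.7 181.  104.   90. ]
side tray 0.9 [178.2 158.8  51.4  39.4]
side lid 0.74 [251.  181.3 108.2  84.5]
side [[405.4, 0.0, 258.3], [0.0, 405.4, 188.5], [0.0, 0.0, 1.0]] [[0.837, 0.384, -0.391, 0.083], [-0.547, 0.568, -0.614, -0.712], [-0.014, 0.728, 0.686, 0.887], [0.0, 0.0, 0.0, 1.0]] ['intrinsics', 'world_from_camera']
[[0.0, 0.965, 0.263, 0.066], [1.0, -0.0, 0.001, -0.0], [0.001, 0.263, -0.965, -0.144], [0.0, 0.0, 0.0, 1.0]]
```

View pics/scene0.png

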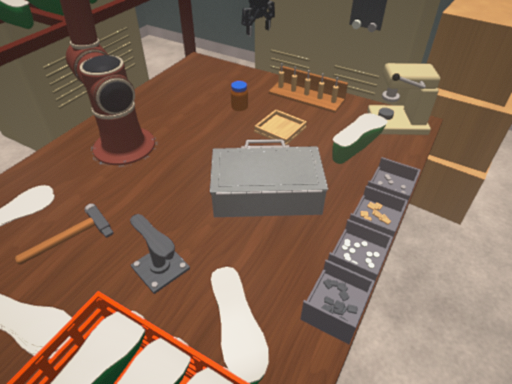

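View pics/side0.png

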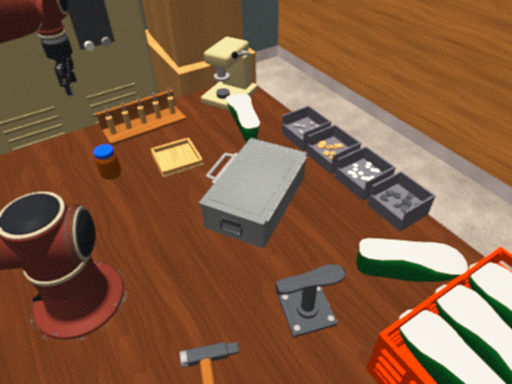

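The pictures show the chest with its handle side facing away from the scene camera (handle at scene px (265,143) and side px (218,168)). The tray lies beyond it, at scene (280,126) and side (177,157). I'll fit the chest and tray poses to the masks from both views.

```bash
cat > h.py <<'E'
from station import *
import cv2,numpy as np
from scipy.optimize import minimize
from scipy.spatial.transform import Rotation as R
def cam(n):
    c=get_calibration(n); K=np.array(c["intrinsics"])
    if n=="wrist":
        o=get_obs(); T=np.eye(4); T[:3,:3]=R.from_rotvec(o["tool_rot"]).as_matrix(); T[:3,3]=o["tool_pos"]
        return K,T@np.array(c["tool_from_camera"])
    return K,np.array(c["world_from_camera"])
def proj(K,W,P):
    p=(np.atleast_2d(P)-W[:3,3])@W[:3,:3]*[1,-1,-1]
    p=p@K.T; return p[:,:2]/p[:,2:]
def ray(K,W,uv):
    d=np.linalg.inv(K)@[uv[0],uv[1],1]*[1,-1,-1]; d=W[:3,:3]@d; return W[:3,3],d/np.linalg.norm(d)
def tri(rs):
    A=sum(np.eye(3)-np.outer(d,d) for o,d in rs); b=sum((np.eye(3)-np.outer(d,d))@o for o,d in rs); return np.linalg.solve(A,b)
def box(x0,x1,y0,y1,z0,z1): return np.array([[x,y,z] for x in(x0,x1) for y in(y0,y1) for z in(z0,z1)])
def fit(P,masks,cams,p0,s=4):
    # p: x,y,z,yaw ; silhouette IoU of hull of P
    ms=[cv2.resize(m.astype(np.uint8)*255,None,fx=s,fy=s)>127 for m in masks]
    def f(p):
        c,sn=np.cos(p[3]),np.sin(p[3]); Q=P@np.array([[c,sn,0],[-sn,c,0],[0,0,1]])+p[:3]; L=0
        for m,(K,W) in zip(ms,cams):
            h=cv2.convexHull(((proj(K,W,Q)+.5)*s*16).astype(np.int32))
            im=np.zeros(m.shape,np.uint8); cv2.fillConvexPoly(im,h,1,shift=4); im=im>0
            L+=1-(im&m).sum()/(im|m).sum()
        return L
    S=np.vstack([p0]+[np.array(p0)+d for d in np.diag([.02,.02,.015,.15])])
    r=minimize(f,p0,method="Nelder-Mead",options=dict(initial_simplex=S,xatol=1e-4,fatol=1e-5,maxiter=600)); return r.x,r.fun
E
python3 - <<'E'
from h import *
cs=[];M=[];T=[]
ker=np.ones((9,9),np.uint8)
for n in ["scene","side"]:
    get_image(n); cs.append(cam(n))
    m=np.zeros((384,512),bool)
    for q in ["chest","lid"]: m|=cut_out(q,n)[0]["region"]
    M.append(cv2.morphologyEx(m.astype(np.uint8),cv2.MORPH_OPEN,ker)>0); T.append(cut_out("tray",n)[0]["region"])
cen=lambda m:np.argwhere(m).mean(0)[::-1]
c0=tri([ray(*c,cen(m)) for c,m in zip(cs,M)]); t0=tri([ray(*c,cen(m)) for c,m in zip(cs,T)])
print(c0,t0)
B=np.vstack([box(-.095,.095,-.16,.16,0,.1),box(-.098,.095,-.163,.163,.1,.104)])
for y in np.deg2rad([-30,-60,-90,-120]):
    p,e=fit(B,M,cs,[c0[0],c0[1],0,y]); print("chest",p.round(4),np.rad2deg(p[3]).round(1),round(e,4))
for y in np.deg2rad([0,-20,-45,25]):
    p,e=fit(box(-.07,.07,-.07,.07,0,.028),T,cs,[t0[0],t0[1],0,y]); print("tray",p.round(4),np.rad2deg(p[3]).round(1),round(e,4))
E
```

```text
[0.54796604 0.04926482 0.03924111] [ 0.44669108  0.27542746 -0.04556544]
chest [ 0.552   0.0375  0.0044 -1.014 ] -58.1 0.0678
chest [ 0.5523  0.0378  0.0041 -1.0168] -58.3 0.0675
chest [ 0.5521  0.0377  0.0039 -1.0172] -58.3 0.0676
chest [ 0.5526  0.0368  0.0048 -1.0167] -58.3 0.0683
tray [ 0.4492  0.4056 -0.035  -0.1125] -6.4 1.0256
tray [ 0.4256  0.3368  0.02   -0.178 ] -10.2 1.1002
tray [ 4.3560e-01  3.6290e-01 -1.2000e-03 -1.7114e+00] -98.1 1.0602
tray [ 0.442   0.3788 -0.0137 -0.0941] -5.4 1.0472
```

Run:
```python
from h import *
cs=[];T=[];M=[]
for n in ["scene","side"]:
    im=get_image(n); cs.append(cam(n)); rs=cut_out("tray",n)
    for r in rs: print(n,round(r["confidence"],2),np.round(r["rect"],0),r["region"].sum())
    T.append(max(rs,key=lambda r:r["confidence"])["region"])
    # colour mask for the tray, as check
    x,y=[(280,126),(178,158)][n=="side"]
    c=im[y-40:y+40,x-40:x+40].astype(int); 
    hsv=cv2.cvtColor(im,cv2.COLOR_RGB2HSV); m=((hsv[...,2]>140)&(hsv[...,1]>60)&(hsv[...,0]<30)).astype(np.uint8)
    m=cv2.morphologyEx(m,cv2.MORPH_CLOSE,np.ones((3,3),np.uint8)); k,l,st,ce=cv2.connectedComponentsWithStats(m)
    i=l[y,x]; print(i,st[i],ce[i]); M.append(l==i)
for c,u in zip(cs,[(280.6,125.5),(178.2,158.8)]):
    o,d=ray(*c,u); print(o+d*(.014-o[2])/d[2])
for m in (T,M):
  for y in np.deg2rad([0,-30,30,-60]):
    p,e=fit(box(-.07,.07,-.07,.07,0,.028),m,cs,[.41,.35,0,y]); print("tray",p.round(4),np.rad2deg(p[3]).round(1),round(e,4))
```

```text
scene 0.6 [280. 126.  51.  34.] 1051
104 [ 247  109   60   36 1038] [280.18111753 125.05009634]
side 0.77 [178. 158.  50.  42.] 1289
69 [ 150  137   54   40 1301] [175.67025365 155.25903151]
[0.4310975 0.3726383 0.014    ]
[0.43491381 0.34731897 0.014     ]
tray [ 0.4328  0.362   0.0027 -0.11  ] -6.3 0.1626
tray [ 0.4327  0.361   0.0025 -0.1137] -6.5 0.1638
tray [ 0.4332  0.362   0.0026 -0.122 ] -7.0 0.1622
tray [ 0.4332  0.362   0.0026 -1.6928] -97.0 0.1622
tray [ 0.4333  0.3633  0.0065 -0.1143] -6.5 0.2462
tray [ 0.4336  0.3643  0.0062 -0.1095] -6.3 0.2469
tray [ 0.4334  0.3649  0.0059 -0.11  ] -6.3 0.2465
tray [ 0.4334  0.3649  0.0059 -1.6808] -96.3 0.2465
```

```bash
R='{"offset":[-0.402,-0.318,0.03],"twist":[0,0,128.4]}'; python3 -m crank '[{"offset":[-0.402,-0.318,0.03],"twist":[0,0,128.4]},{"offset":[-0.402,-0.318,0.03],"twist":[0,0,128.4]},{"offset":[-0.402,-0.318,0.03],"twist":[0,0,128.4]},{"offset":[-0.402,-0.318,0.03],"twist":[0,0,128.4]},{"offset":[-0.402,-0.318,0.03],"twist":[0,0,128.4]},{"offset":[-0.402,-0.318,0.03],"twist":[0,0,128.4]},{"offset":[-0.402,-0.318,0.03],"twist":[0,0,128.4]},{"offset":[-0.402,-0.318,0.03],"twist":[0,0,128.4]},{"offset":[-0.402,-0.318,0.03],"twist":[0,0,128.4]},{"offset":[-0.402,-0.318,0.03],"twist":[0,0,128.4]},{"offset":[-0.402,-0.318,0.03],"twist":[0,0,128.4]},{"offset":[-0.402,-0.318,0.03],"twist":[0,0,128.4]},{"offset":[-0.402,-0.318,0.03],"twist":[0,0,128.4]},{"offset":[-0.402,-0.318,0.03],"twist":[0,0,128.4]},{"offset":[-0.402,-0.318,0.03],"twist":[0,0,128.4]}]' 0.4
python3 - <<'E'
from h import *
o=get_obs(); print({k:np.round(v,3).tolist() for k,v in o.items()})
K,W=cam("wrist"); im=get_image("wrist").copy()
c=np.array([.5523,.0377]); x=np.array([np.cos(np.deg2rad(-58.3)),np.sin(np.deg2rad(-58.3))]); y=np.array([-x[1],x[0]])
pts=[np.r_[c+a*x+b*y,h] for a,b,h in [(-.133,-.055,.102),(-.133,0,.102),(-.133,.055,.102),(-.098,-.055,.102),(-.098,.055,.102),(-.098,.163,.104),(-.098,-.163,.104)]]
for u in proj(K,W,pts): print(u.round(0)); cv2.circle(im,tuple(int(v) for v in u),3,(255,0,0),-1)
cv2.imwrite("pics/w1.png",im[...,::-1])
E
```

```text
t: 2.98
tool_pos: [0.4825, 0.1516, 0.2013]
tool_rot: [3.022, 0.859, 0.0]
contact_force: [-0.2, -0.5, -0.2]
opening: 0.034
grip_force: 0.0
{'t': 2.975, 'q': [0.157, -0.218, 1.918, -0.0, 1.442, 1.174], 'dq': [0.002, 0.001, 0.001, -0.001, -0.001, 0.006], 'effort': [-0.01, -27.197, -36.701, -0.0, 0.0, -0.012], 'tool_pos': [0.483, 0.152, 0.201], 'tool_rot': [3.022, 0.859, 0.0], 'contact_force': [-0.18, -0.496, -0.232], 'wrist_torque': [-0.009, 0.007, -0.004], 'grip_force': 0.0, 'opening': 0.034}
[255. 262.]
[255. 197.]
[255. 125.]
[298. 262.]
[303. 125.]
[310. -47.]
[294. 372.]
```

View pics/w1.png

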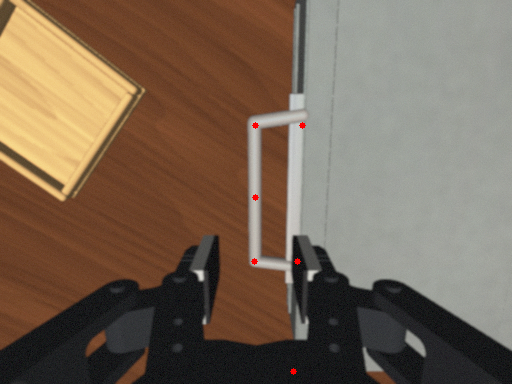

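The wrist view confirms the fit: the predicted points lie on the bar at (255,122)–(255,262). The gap to the strip at the lid edge (column 290) looks tight, so I'll go down with a narrow opening.

```bash
python3 -m crank '[{"offset":[0,-0.0015,0.03],"twist":[0,0,0]},{"offset":[0,-0.0015,0.06],"twist":[0,0,0]},{"offset":[0,-0.0015,0.09],"twist":[0,0,0]},{"offset":[0,-0.0015,0.118],"twist":[0,0,0]},{"offset":[0,-0.0015,0.118],"twist":[0,0,0]}]' 0.28
```

```text
t: 3.65
tool_pos: [0.4796, 0.1525, 0.0808]
tool_rot: [-3.021, -0.858, 0.009]
contact_force: [0.3, -0.2, 0.2]
opening: 0.0236
grip_force: 0.0
```

```bash
python3 -m crank '[{"offset":[0,0,0],"twist":[0,0,0]},{"offset":[0,0,0],"twist":[0,0,0]},{"offset":[0,0,0],"twist":[0,0,0]},{"offset":[0,0,0],"twist":[0,0,0]}]' 0 25
```

```text
t: 4.15
tool_pos: [0.4825, 0.1523, 0.084]
tool_rot: [3.021, 0.857, 0.002]
contact_force: [1.7, -4.8, -1.6]
opening: 0.0091
grip_force: 25.4
```

```bash
python3 -m crank '[{"offset":[0,0.002,-0.0135],"twist":[0,0,0]},{"offset":[0,0.003,-0.0273],"twist":[0,0,0]},{"offset":[0,0.008,-0.0542],"twist":[0,0,0]},{"offset":[0,0.0164,-0.0802],"twist":[0,0,0]},{"offset":[0,0.0278,-0.1051],"twist":[0,0,0]},{"offset":[0,0.0419,-0.1284],"twist":[0,0,0]},{"offset":[0,0.0589,-0.1498],"twist":[0,0,0]},{"offset":[0,0.0783,-0.1692],"twist":[0,0,0]},{"offset":[0,0.0998,-0.1860],"twist":[0,0,0]},{"offset":[0,0.1193,-0.198],"twist":[0,0,0]},{"offset":[0,0.1397,-0.208],"twist":[0,0,0]},{"offset":[0,0.1568,-0.2144],"twist":[0,0,0]}]'
```

```text
t: 5.65
tool_pos: [0.5649, 0.0203, 0.3022]
tool_rot: [-3.02, -0.859, -0.008]
contact_force: [-0.1, 5.6, 5.8]
opening: 0.0088
grip_force: 25.6
```

```bash
python3 -m crank '[{"offset":[0,0.0132,-0.004],"twist":[0,0,0]},{"offset":[0,0.0266,-0.0073],"twist":[0,0,0]},{"offset":[0,0.0355,-0.009],"twist":[0,0,0]},{"offset":[0,0.0425,-0.01],"twist":[0,0,0]},{"offset":[0,0.0445,-0.0103],"twist":[0,0,0]},{"offset":[0,0.0445,-0.0103],"twist":[0,0,0]}]'
```

```text
t: 6.4
tool_pos: [0.5885, -0.0176, 0.3113]
tool_rot: [-3.021, -0.858, -0.008]
contact_force: [1.0, 4.0, 6.5]
opening: 0.0088
grip_force: 26.2
```

```bash
python3 -m crank '[{"offset":[0,0,0],"twist":[0,0,0]},{"offset":[0,0,0],"twist":[0,0,0]},{"offset":[0,0,-0.02],"twist":[0,0,0]},{"offset":[0,0,-0.04],"twist":[0,0,0]},{"offset":[0,-0.05,-0.06],"twist":[0,0,0]},{"offset":[0,-0.11,-0.06],"twist":[0,0,0]},{"offset":[0,-0.15,-0.06],"twist":[0,0,0]},{"offset":[0,-0.15,-0.06],"twist":[0,0,0]}]' 0.45
python3 - <<'E'
from h import *
o=get_obs(); print(np.round(o["q"],3),np.round(o["tool_pos"],4))
a=[]
ims={n:get_image(n) for n in("scene","side","wrist")}
K,W=cam("wrist")
for n in ims:
  for q in ["tin","bobbin","stay_tab","stone"]:
    for r in cut_out(q,n)[:2]: print(n,q,round(r["confidence"],2),np.round(r["rect"],1),r["region"].sum())
crop=lambda im,x,y,s: cv2.resize(im[y-75:y+75,x-100:x+100],(400,300),interpolation=cv2.INTER_CUBIC)
cv2.imwrite("pics/p3.png",np.vstack([np.hstack([crop(ims["scene"],270,165,0),crop(ims["side"],255,180,0)]),np.hstack([cv2.resize(ims["wrist"],(400,300)),np.zeros((300,400,3),np.uint8)])])[...,::-1])
E
```

```text
t: 7.4
tool_pos: [0.5081, 0.111, 0.3707]
tool_rot: [3.02, 0.863, 0.006]
contact_force: [0.7, 0.0, 0.8]
opening: 0.0382
grip_force: 0.0
[ 0.072 -0.246  1.663  0.     1.72   1.086] [0.5081 0.111  0.3707]
scene tin 0.22 [270.1 165.8 131.4 104.2] 11157
side bobbin 0.72 [237.3 201.2  16.4  22. ] 272
wrist tin 0.59 [442.8 177.5 133.7 354.3] 31061
wrist tin 0.57 [290.9 117.2  46.   42.6] 1549
wrist bobbin 0.77 [293.7 190.2  30.   44.5] 903
wrist bobbin 0.3 [414.8  19.8  92.7  24.8] 515
wrist stay_tab 0.57 [377.  180.  270.  358.2] 63959
wrist stone 0.92 [311.3 228.7  74.8  27.8] 1730
```

View pics/p3.png

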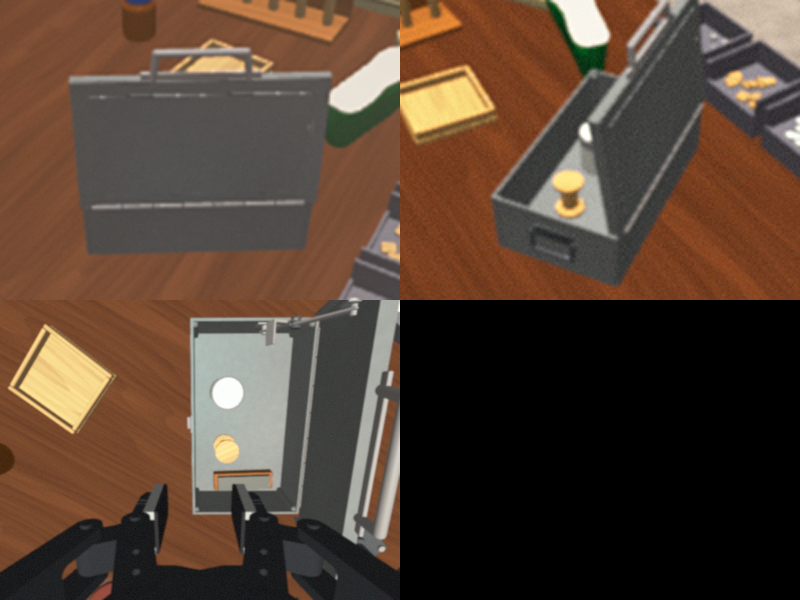

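The lid stays up by itself. In the wrist view the tin is at about (291,117), the bobbin at (293,190) and the tab near (345,42). Next I'll measure the tab and the tin from close up.

```bash
cat >> h.py <<'E'
C0=np.array([.5523,.0377,0]); A=np.deg2rad(-58.3); RC=R.from_euler("z",A).as_matrix()
def cw(p): return np.atleast_2d(p)@RC.T+C0   # chest->world
def wc(p): return (np.atleast_2d(p)-C0)@RC
def stay(th):
    P=np.array([.095-.12*np.cos(th),.1+.12*np.sin(th)]); B=np.array([.02,.08]); d=P-B; L=np.linalg.norm(d)
    h=np.sqrt(max(.076**2-L*L/4,0)); n=np.array([-d[1],d[0]])/L; E=B+d/2+h*n
    u=(E-B)/np.linalg.norm(E-B); f=np.array([-u[1],u[0]]); return B,E,P,u,f
E
python3 - <<'E'
from h import *
im=get_image("wrist").copy(); K,W=cam("wrist")
s=4; x0,y0=300,0; big=cv2.resize(im[y0:y0+130,x0:x0+200],None,fx=s,fy=s,interpolation=cv2.INTER_CUBIC)
for th,col in [(1.35,(255,0,0)),(1.40,(255,255,0)),(1.44,(0,255,0))]:
    B,E,P,u,f=stay(th); T=B+.06*u
    pts=[[B[0],.145,B[1]],[E[0],.145,E[1]],[P[0],.145,P[1]],[T[0],.145,T[1]],[T[0],.115,T[1]],[.095-.228*np.cos(th),-.055,.1+.228*np.sin(th)],[.095-.228*np.cos(th),.055,.1+.228*np.sin(th)]]
    uv=proj(K,W,cw(pts)); print(th,uv.round(0).tolist(),wc(cw([[T[0],.13,T[1]]])).round(3))
    for v in uv: cv2.circle(big,tuple(int(t) for t in (v-[x0,y0]+.5)*s),3,col,-1)
for n in ["tin","bobbin"]:
    r=max([q for q in cut_out(n,"wrist") if q["rect"][2]<70],key=lambda q:q["confidence"]); c=np.argwhere(r["region"]).mean(0)[::-1]; o,d=ray(K,W,c); h=.074 if n=="tin" else .055
    print(n,c,wc(o+d*(h-o[2])/d[2]))
cv2.imwrite("pics/p4.png",big[...,::-1])
E
```

```text
1.35 [[339.0, 41.0], [362.0, 27.0], [442.0, 8.0], [357.0, 30.0], [354.0, 61.0], [448.0, 299.0], [479.0, 130.0]] [[0.023 0.13  0.14 ]]
1.4 [[339.0, 41.0], [371.0, 27.0], [450.0, 8.0], [363.0, 30.0], [361.0, 61.0], [467.0, 301.0], [501.0, 130.0]] [[0.03  0.13  0.139]]
1.44 [[339.0, 41.0], [380.0, 27.0], [456.0, 8.0], [370.0, 31.0], [367.0, 61.0], [483.0, 302.0], [519.0, 130.0]] [[0.037 0.13  0.137]]
tin [291.34898477 118.02791878] [[-0.03543947  0.05396087  0.074     ]]
bobbin [289.80832421 190.09857612] [[-0.03264443 -0.04843266  0.055     ]]
```

View pics/p4.png

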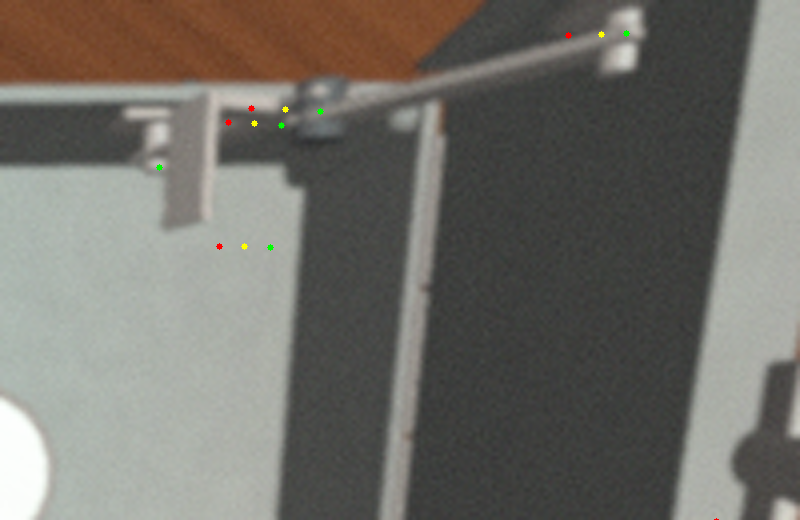

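The 1.44 rad overlay (green) fits the elbow, so the lid is at about 1.44. The tab stands 28 mm forward of the link, with its front face at about chest (0.010, 0.134, 0.145). I'll bring the closed fingers in front of it.

```bash
python3 -m crank '[{"offset":[0.05,0.02,0.03],"twist":[0,0,0]},{"offset":[0.1,0.04,0.06],"twist":[0,0,0]},{"offset":[0.132,0.048,0.12],"twist":[0,0,0]},{"offset":[0.132,0.048,0.17],"twist":[0,0,0]},{"offset":[0.132,0.048,0.22],"twist":[0,0,0]},{"offset":[0.132,0.048,0.24],"twist":[0,0,0]},{"offset":[0.132,0.048,0.24],"twist":[0,0,0]},{"offset":[0.132,0.048,0.24],"twist":[0,0,0]}]' 0
python3 - <<'E'
from h import *
o=get_obs(); print(wc(o["tool_pos"]).round(4),o["opening"])
im=get_image("wrist"); cv2.imwrite("pics/p5.png",im[...,::-1])
E
```

```text
t: 9.3
tool_pos: [0.6481, 0.1379, 0.1313]
tool_rot: [3.021, 0.857, 0.008]
contact_force: [0.2, -0.5, -0.7]
opening: 0.0004
grip_force: 0.0
[[-0.0349  0.1341  0.1313]] 0.00036268304078855015
```

View pics/p5.png

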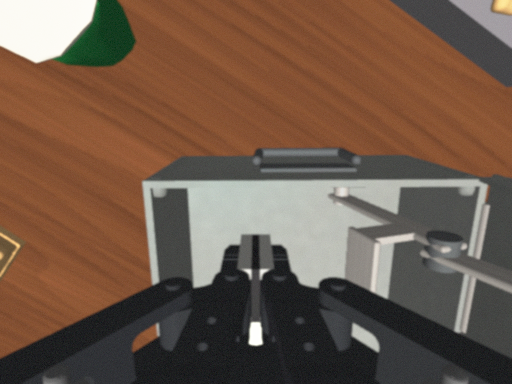

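The closed fingers (256,250) face the tab (348–380, 230–290) squarely, so I'll press slowly.

```bash
python3 -m crank '[{"offset":[0,0.012,0],"twist":[0,0,0]},{"offset":[0,0.02,0],"twist":[0,0,0]},{"offset":[0,0.026,0],"twist":[0,0,0]},{"offset":[0,0.031,0],"twist":[0,0,0]},{"offset":[0,0.035,0],"twist":[0,0,0]},{"offset":[0,0.038,0],"twist":[0,0,0]}]'
```

```text
t: 10.1
tool_pos: [0.6664, 0.1054, 0.1287]
tool_rot: [-3.022, -0.857, -0.001]
contact_force: [-2.8, 2.5, 4.6]
opening: 0.0002
grip_force: 2.3
```

```bash
python3 -m crank '[{"offset":[0,0.003,0],"twist":[0,0,0]},{"offset":[0,0.005,0],"twist":[0,0,0]},{"offset":[0,0.006,0],"twist":[0,0,0]},{"offset":[0,0.006,0],"twist":[0,0,0]}]'
python3 - <<'E'
from h import *
print(wc(get_obs()["tool_pos"]).round(4))
E
```

```text
t: 10.6
tool_pos: [0.6675, 0.1038, 0.1287]
tool_rot: [-3.015, -0.857, 0.004]
contact_force: [-10.4, 10.2, 9.2]
opening: -0.0002
grip_force: 8.4
[[0.0043 0.1327 0.1287]]
```

Resistance has risen to about 15 N near the predicted stop. I'll back off and check the stay's shape.

```bash
python3 -m crank '[{"offset":[0,-0.03,0],"twist":[0,0,0]},{"offset":[0,-0.06,-0.02],"twist":[0,0,0]},{"offset":[-0.04,-0.08,-0.07],"twist":[0,0,0]},{"offset":[-0.08,-0.08,-0.12],"twist":[0,0,0]},{"offset":[-0.11,-0.08,-0.17],"twist":[0,0,0]},{"offset":[-0.11,-0.08,-0.2],"twist":[0,0,0]},{"offset":[-0.11,-0.08,-0.2],"twist":[0,0,0]}]' 1
python3 - <<'E'
from h import *
print(wc(get_obs()["tool_pos"]).round(4))
K,W=cam("wrist"); im=get_image("wrist").copy()
def model(lid,a): # a: lower link angle from vertical towards back
    P=np.array([.095-.12*np.cos(lid),.1+.12*np.sin(lid)]); B=np.array([.02,.08]); u=np.array([np.sin(a),np.cos(a)]); E=B+.076*u; F=B+.06*u+.028*np.array([-u[1],u[0]])
    return [[v[0],y,v[1]] for v,y in ((B,.145),(E,.145),(P,.145),(F,.12),(F,.149))]
uvs=[]
for (l,a,col) in [(1.44,.287,(255,0,0)),(1.45,.41,(255,255,0)),(1.448,.475,(0,255,0))]:
    uv=proj(K,W,cw(model(l,a))); print(uv.round(0).tolist()); uvs.append((uv,col))
x0,y0=[int(v) for v in uvs[2][0][1]-[110,60]]; y0=max(y0,0);x0=min(max(x0,0),312); s=4
big=cv2.resize(im[y0:y0+130,x0:x0+200],None,fx=s,fy=s,interpolation=cv2.INTER_CUBIC)
for uv,col in uvs:
    for v in uv: cv2.circle(big,tuple(int(t) for t in (v-[x0,y0]+.5)*s),3,col,-1)
cv2.imwrite("pics/p6.png",big[...,::-1])
E
```

```text
t: 11.48
tool_pos: [0.5351, 0.1101, 0.3315]
tool_rot: [3.02, 0.856, 0.011]
contact_force: [-1.0, 1.2, -0.3]
opening: 0.0854
grip_force: 0.0
[[-0.0707  0.0234  0.3315]]
[[333.0, 59.0], [376.0, 47.0], [461.0, 30.0], [338.0, 77.0], [340.0, 44.0]]
[[333.0, 59.0], [384.0, 48.0], [463.0, 30.0], [346.0, 77.0], [349.0, 44.0]]
[[333.0, 59.0], [388.0, 48.0], [463.0, 30.0], [351.0, 77.0], [353.0, 44.0]]
```

View pics/p6.png

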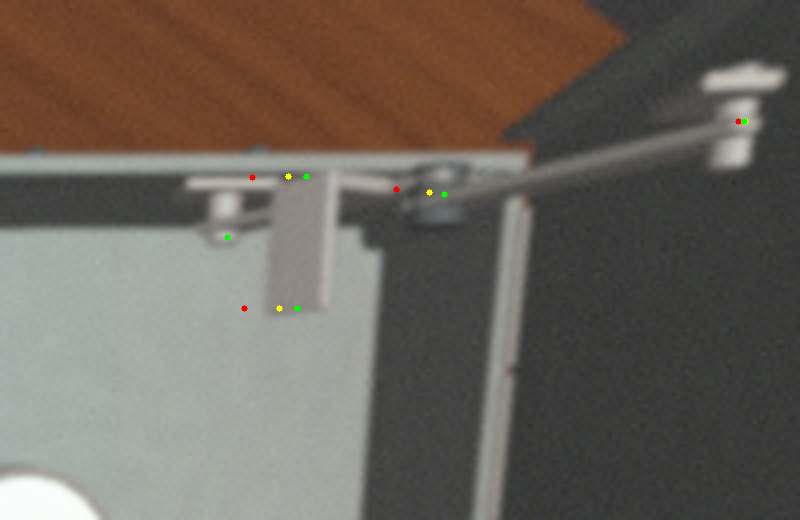

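The elbow rivet at crop (438,193) lies between "straight" (429) and "stop" (444), which is too close to call. I'll press once more, a little harder, to make sure it's at the stop.

```bash
python3 -m crank '[{"offset":[0.05,0,0.03],"twist":[0,0,0]},{"offset":[0.11,0,0.09],"twist":[0,0,0]},{"offset":[0.11,0,0.15],"twist":[0,0,0]},{"offset":[0.11,0.03,0.2],"twist":[0,0,0]},{"offset":[0.11,0.05,0.2],"twist":[0,0,0]},{"offset":[0.11,0.06,0.2],"twist":[0,0,0]},{"offset":[0.11,0.067,0.2],"twist":[0,0,0]},{"offset":[0.11,0.071,0.2],"twist":[0,0,0]},{"offset":[0.11,0.074,0.2],"twist":[0,0,0]},{"offset":[0.11,0.074,0.2],"twist":[0,0,0]}]' 0
```

```text
t: 12.78
tool_pos: [0.6663, 0.1055, 0.1287]
tool_rot: [3.022, 0.858, 0.001]
contact_force: [-0.1, 0.0, 0.7]
opening: -0.0
grip_force: 0.0
```

```bash
python3 -c "
from h import *
print(wc(get_obs()['tool_pos']).round(4))"
python3 -m crank '[{"offset":[0,0.003,0],"twist":[0,0,0]},{"offset":[0,0.006,0],"twist":[0,0,0]},{"offset":[0,0.008,0],"twist":[0,0,0]},{"offset":[0,0.008,0],"twist":[0,0,0]},{"offset":[0,0.008,0],"twist":[0,0,0]}]'
python3 -c "
from h import *
print(wc(get_obs()['tool_pos']).round(4))"
```

```text
[[0.0022 0.1327 0.1287]]
t: 13.4
tool_pos: [0.6673, 0.1038, 0.1283]
tool_rot: [-3.011, -0.857, 0.008]
contact_force: [-11.7, 13.5, 7.3]
opening: -0.0
grip_force: 9.4
[[0.0042 0.1326 0.1283]]
```

```bash
python3 -m crank '[{"offset":[0,-0.03,0],"twist":[0,0,0]},{"offset":[0,-0.06,0],"twist":[0,0,0]},{"offset":[0,-0.08,-0.05],"twist":[0,0,0]},{"offset":[-0.02,-0.04,-0.11],"twist":[0,0,0]},{"offset":[-0.02,-0.04,-0.11],"twist":[0,0,0]},{"offset":[-0.02,-0.04,-0.11],"twist":[0,0,0]}]'
python3 - <<'E'
from h import *
K,W=cam("wrist"); im=get_image("wrist").copy()
B=np.array([.02,.08])
def model(el):
    # solve lid for elbow el (past straight bend g=el-2.48)
    g=el-2.48; L=2*.076*np.cos(g/2)
    from scipy.optimize import brentq
    f=lambda t:np.hypot(.075-.12*np.cos(t),.02+.12*np.sin(t))-L
    t=brentq(f,1.0,1.46) if f(1.46)>0 else 1.45
    P=np.array([.095-.12*np.cos(t),.1+.12*np.sin(t)]); a=np.arctan2(P[0]-B[0],P[1]-B[1])+g/2
    u=np.array([np.sin(a),np.cos(a)]); E=B+.076*u; F=B+.06*u+.028*np.array([-u[1],u[0]])
    return t,[[v[0],y,v[1]] for v,y in ((B,.145),(E,.145),(P,.145),(F,.12),(F,.149))]
s=3; x0,y0=256,60
big=cv2.resize(im[y0:y0+190,x0:x0+256],None,fx=s,fy=s,interpolation=cv2.INTER_CUBIC)
for el,col in [(2.3,(255,0,0)),(2.48,(255,255,0)),(2.61,(0,255,0))]:
    t,p=model(el); uv=proj(K,W,cw(p)); print(el,round(t,3),uv.round(0).tolist())
    for v in uv: cv2.circle(big,tuple(int(q) for q in (v-[x0,y0]+.5)*s),3,col,-1)
cv2.imwrite("pics/p7.png",big[...,::-1])
E
```

```text
t: 14.15
tool_pos: [0.6328, 0.1217, 0.2387]
tool_rot: [3.023, 0.856, 0.002]
contact_force: [-0.4, 0.2, -0.4]
opening: 0.0001
grip_force: 0.0
2.3 1.444 [[307.0, 146.0], [356.0, 158.0], [466.0, 177.0], [309.0, 190.0], [311.0, 151.0]]
2.48 1.455 [[307.0, 146.0], [365.0, 157.0], [468.0, 177.0], [318.0, 190.0], [320.0, 151.0]]
2.61 1.449 [[307.0, 146.0], [369.0, 157.0], [467.0, 177.0], [323.0, 190.0], [325.0, 151.0]]
```

View pics/p7.png

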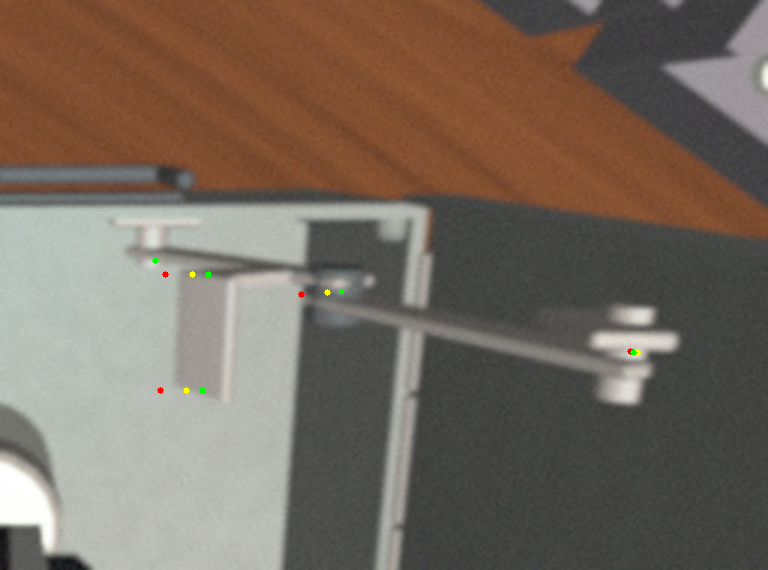

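With the pivot's 5 px offset applied, the elbow (338,297) and the tab match the stop overlay, so the stay is locked. Next is the tin: I'll rise, turn 90° so the fingers close along the chest's y axis, and measure it from two positions.

```bash
python3 -m crank '[{"offset":[-0.02,-0.01,-0.04],"twist":[0,0,0]},{"offset":[-0.0586,-0.006,-0.08],"twist":[0,0,-10]},{"offset":[-0.0586,-0.006,-0.08],"twist":[0,0,-20]},{"offset":[-0.0586,-0.006,-0.08],"twist":[0,0,-30]},{"offset":[-0.0586,-0.006,-0.08],"twist":[0,0,-40]},{"offset":[-0.0586,-0.006,-0.08],"twist":[0,0,-50]},{"offset":[-0.0586,-0.006,-0.08],"twist":[0,0,-60]},{"offset":[-0.0586,-0.006,-0.08],"twist":[0,0,-70]},{"offset":[-0.0586,-0.006,-0.08],"twist":[0,0,-80]},{"offset":[-0.0586,-0.006,-0.08],"twist":[0,0,-90]},{"offset":[-0.0586,-0.006,-0.08],"twist":[0,0,-90]},{"offset":[-0.0586,-0.006,-0.08],"twist":[0,0,-90]}]' 1
cat > tin.py <<'E'
from h import *
import sys,json
o=get_obs(); K,W=cam("wrist"); im=get_image("wrist"); cv2.imwrite(sys.argv[1],im[...,::-1])
print("tool chest",wc(o["tool_pos"]).round(4),o["tool_rot"].round(3) if hasattr(o["tool_rot"],"round") else o["tool_rot"])
for n in ["tin","bobbin"]:
    for r in cut_out(n,"wrist"):
        if r["confidence"]<.3: continue
        m=r["region"]; 
        o_,d=ray(K,W,r["rect"][:2]); print(n,round(r["confidence"],2),np.round(r["rect"],1),m.sum(),wc(o_+d*(.06-o_[2])/d[2]).round(4))
# white/bright top disc of tin
g=cv2.cvtColor(im,cv2.COLOR_RGB2GRAY); hsv=cv2.cvtColor(im,cv2.COLOR_RGB2HSV)
m=((g>215)&(hsv[...,1]<50)).astype(np.uint8); k,l,st,ce=cv2.connectedComponentsWithStats(m)
for i in range(1,k):
    if st[i,4]>400:
        (c,ax,an)=cv2.fitEllipse(cv2.convexHull(np.argwhere(l==i)[:,::-1].astype(np.int32)))
        o_,d=ray(K,W,c); print("disc",np.round(c,1),np.round(ax,1),st[i],"at .074:",wc(o_+d*(.074-o_[2])/d[2]).round(4))
        open("rays.txt","a").write(json.dumps([list(map(float,o_)),list(map(float,d))])+"\n")
E
python3 tin.py pics/w8.png
```

```text
t: 15.7
tool_pos: [0.5789, 0.0967, 0.3164]
tool_rot: [-1.533, -2.74, 0.002]
contact_force: [0.1, 0.5, -0.3]
opening: 0.0854
grip_force: 0.0
tool chest [[-0.0362  0.0537  0.3164]] [-1.533e+00 -2.740e+00  2.000e-03]
tin 0.9 [256.9 162.4  46.9  46.8] 1867 [[-0.0369  0.0552  0.06  ]]
bobbin 0.59 [177.4 165.2  43.6  46.4] 1338 [[-0.0335 -0.0439  0.06  ]]
disc [470.9  46.5] [ 62.9 129.4] [ 418    0   94   98 5769] at .074: [[-0.1665  0.2894  0.074 ]]
disc [255.6 165.7] [41.5 42.2] [ 235  145   42   42 1390] at .074: [[-0.0352  0.0537  0.074 ]]
```

```bash
python3 -m crank '[{"offset":[-0.001,0,0.05],"twist":[0,0,0]},{"offset":[-0.001,0,0.1],"twist":[0,0,0]},{"offset":[-0.001,0,0.14],"twist":[0,0,0]},{"offset":[-0.001,0,0.14],"twist":[0,0,0]},{"offset":[-0.001,0,0.14],"twist":[0,0,0]}]' 0.85
python3 tin.py pics/w9.png
python3 - <<'E'
from h import *
import json
r=[json.loads(l) for l in open("rays.txt")]
r=[(np.array(a),np.array(b)) for a,b in r]; print(len(r))
for j in range(2,len(r)): print(wc(tri([r[1],r[j]])).round(4))
E
```

```text
t: 16.48
tool_pos: [0.581, 0.0956, 0.1801]
tool_rot: [1.53, 2.741, 0.002]
contact_force: [0.7, 0.5, 1.2]
opening: 0.0724
grip_force: 0.0
tool chest [[-0.0342  0.0548  0.1801]] [1.530e+00 2.741e+00 2.000e-03]
tin 0.9 [253.8 185.2  70.9  79.7] 4306 [[-0.0375  0.0541  0.06  ]]
bobbin 0.72 [137.6 186.6  66.1  62.7] 2965 [[-0.0364 -0.0431  0.06  ]]
disc [253.7 192.1] [59.5 61.8] [ 223  163   62   59 2901] at .074: [[-0.0352  0.054   0.074 ]]
3
[[-0.0351  0.0538  0.0733]]
```

View pics/w9.png

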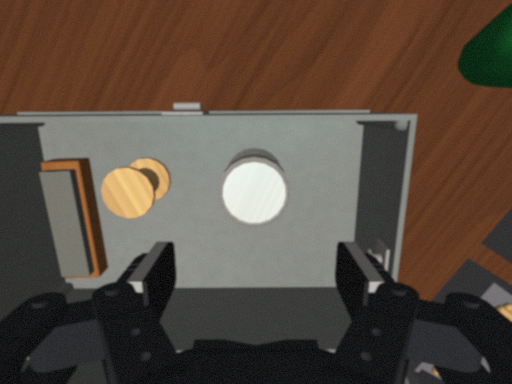

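The tin's top triangulates to z = 0.073, as it should. In the picture the fingers straddle it, with the tin at (254,192) and the bobbin at (135,190), clear. I'll go down and grip.

```bash
python3 -m crank '[{"offset":[0.001,-0.001,0.04],"twist":[0,0,0]},{"offset":[0.001,-0.001,0.08],"twist":[0,0,0]},{"offset":[0.001,-0.001,0.11],"twist":[0,0,0]},{"offset":[0.001,-0.001,0.135],"twist":[0,0,0]},{"offset":[0.001,-0.001,0.147],"twist":[0,0,0]},{"offset":[0.001,-0.001,0.147],"twist":[0,0,0]}]'
```

```text
t: 17.38
tool_pos: [0.5788, 0.0959, 0.0313]
tool_rot: [1.531, 2.743, 0.0]
contact_force: [0.5, 0.1, -0.9]
opening: 0.0725
grip_force: 0.0
```

```bash
python3 -m crank '[{"offset":[0,0,0],"twist":[0,0,0]},{"offset":[0,0,0],"twist":[0,0,0]},{"offset":[0,0,0],"twist":[0,0,0]},{"offset":[0,0,0],"twist":[0,0,0]},{"offset":[0,0,0],"twist":[0,0,0]}]' 0 45
python3 -c "
from h import *
print(wc(get_obs()['tool_pos']).round(4))"
```

```text
t: 18.0
tool_pos: [0.58, 0.0959, 0.033]
tool_rot: [1.53, 2.741, 0.002]
contact_force: [0.9, -0.1, 6.4]
opening: 0.0546
grip_force: 48.7
[[-0.035   0.0541  0.033 ]]
```

```bash
python3 -m crank '[{"offset":[0,0,-0.03],"twist":[0,0,0]},{"offset":[0,0,-0.07],"twist":[0,0,0]},{"offset":[0,0,-0.12],"twist":[0,0,0]},{"offset":[0,0,-0.16],"twist":[0,0,0]},{"offset":[0.03,0,-0.17],"twist":[0,0,0]},{"offset":[0.08,0.004,-0.17],"twist":[0,0,0]},{"offset":[0.13,0.007,-0.17],"twist":[0,0,0]},{"offset":[0.18,0.01,-0.17],"twist":[0,0,0]},{"offset":[0.23,0.012,-0.17],"twist":[0,0,0]},{"offset":[0.27,0.015,-0.17],"twist":[0,0,0]},{"offset":[0.295,0.015,-0.17],"twist":[0,0,0]},{"offset":[0.304,0.015,-0.17],"twist":[0,0,0]},{"offset":[0.304,0.015,-0.17],"twist":[0,0,0]},{"offset":[0.304,0.015,-0.17],"twist":[0,0,0]}]'
python3 - <<'E'
from h import *
cs=[];M=[]
for n in ["scene","side"]:
    im=get_image(n); K,W=cam(n)
    r=cut_out("tray",n); print(n,[(round(q["confidence"],2),np.round(q["rect"],0)) for q in r[:1]])
K,W=cam("wrist"); im=get_image("wrist").copy()
c=np.array([.433,.3625]); a=np.deg2rad(-6.5)
P=[[c[0]+.07*(i*np.cos(a)-j*np.sin(a)),c[1]+.07*(i*np.sin(a)+j*np.cos(a)),.028] for i,j in((1,1),(1,-1),(-1,-1),(-1,1),(0,0))]
uv=proj(K,W,P); print(uv.round(0).tolist())
for v in uv: cv2.circle(im,tuple(int(q) for q in v),4,(255,0,0),-1)
cv2.imwrite("pics/w10.png",im[...,::-1])
E
```

```text
t: 19.75
tool_pos: [0.4321, 0.3616, 0.2008]
tool_rot: [1.532, 2.742, -0.001]
contact_force: [0.1, -0.7, -3.1]
opening: 0.0547
grip_force: 48.8
scene [(0.59, array([279., 117.,  50.,  19.]))]
side [(0.97, array([178., 160.,  57.,  40.]))]
[[356.0, 164.0], [267.0, 266.0], [158.0, 188.0], [243.0, 71.0], [256.0, 176.0]]
```

View pics/w10.png

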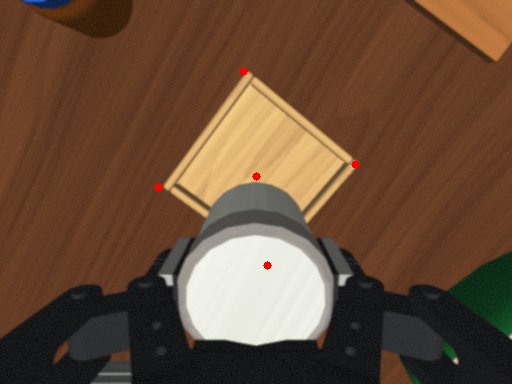

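The predicted tray corners lie within about 4 px of the real ones, and the tin is held upright. I'll lower it.

```bash
python3 -m crank '[{"offset":[0,0,0.04],"twist":[0,0,0]},{"offset":[0,0,0.09],"twist":[0,0,0]},{"offset":[0,0,0.13],"twist":[0,0,0]},{"offset":[0,0,0.15],"twist":[0,0,0]},{"offset":[0,0,0.157],"twist":[0,0,0]},{"offset":[0,0,0.161],"twist":[0,0,0]},{"offset":[0,0,0.161],"twist":[0,0,0]},{"offset":[0,0,0.161],"twist":[0,0,0]}]'
```

```text
t: 21.0
tool_pos: [0.4325, 0.363, 0.0414]
tool_rot: [1.53, 2.742, 0.003]
contact_force: [-1.0, 0.2, -2.3]
opening: 0.0547
grip_force: 48.8
```

```bash
python3 -m crank '[{"offset":[0,0,0.0015],"twist":[0,0,0]},{"offset":[0,0,0.003],"twist":[0,0,0]},{"offset":[0,0,0.003],"twist":[0,0,0]}]'
```

```text
t: 21.38
tool_pos: [0.4318, 0.3626, 0.0371]
tool_rot: [1.531, 2.743, 0.001]
contact_force: [-0.4, -0.5, -1.6]
opening: 0.0547
grip_force: 48.8
```

```bash
python3 -m crank '[{"offset":[0,0,0.001],"twist":[0,0,0]},{"offset":[0,0,0.0015],"twist":[0,0,0]},{"offset":[0,0,0.0015],"twist":[0,0,0]}]'
```

```text
t: 21.75
tool_pos: [0.4318, 0.3626, 0.037]
tool_rot: [-1.531, -2.743, 0.001]
contact_force: [-3.7, -3.3, 8.7]
opening: 0.0553
grip_force: 49.8
```

The tin is on the tray floor (8.7 N of contact). Release, rise straight up and check.

```bash
python3 -m crank '[{"offset":[0,0,0],"twist":[0,0,0]},{"offset":[0,0,0],"twist":[0,0,0]},{"offset":[0,0,0],"twist":[0,0,0]},{"offset":[0,0,-0.03],"twist":[0,0,0]},{"offset":[0,0,-0.07],"twist":[0,0,0]},{"offset":[0,0,-0.12],"twist":[0,0,0]},{"offset":[0,0,-0.17],"twist":[0,0,0]},{"offset":[0,0,-0.21],"twist":[0,0,0]},{"offset":[0,0,-0.21],"twist":[0,0,0]},{"offset":[0,0,-0.21],"twist":[0,0,0]}]' 0.85
python3 - <<'E'
from h import *
K,W=cam("wrist"); im=get_image("wrist"); s=get_image("side")
for r in cut_out("tin","wrist")[:2]:
    o,d=ray(K,W,r["rect"][:2]); print(round(r["confidence"],2),r["rect"],o+d*(.06-o[2])/d[2])
cv2.imwrite("pics/p11.png",np.hstack([cv2.resize(im,(400,300)),cv2.resize(s[100:250,150:350],(400,300))])[...,::-1])
E
```

```text
t: 23.0
tool_pos: [0.4313, 0.3622, 0.2445]
tool_rot: [-1.531, -2.743, 0.002]
contact_force: [-0.7, 0.6, 0.2]
opening: 0.0726
grip_force: 0.0
0.64 [258.3, 172.7, 56.8, 64.3] [0.43310722 0.36502432 0.06      ]
```

View pics/p11.png

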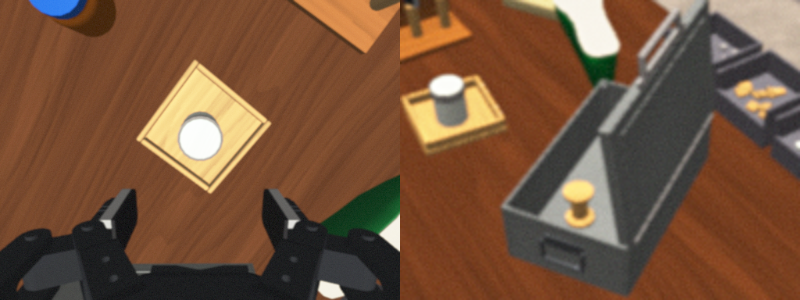

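The tin stands upright in the middle of the tray (left half, (200,138)). The lid is still open with the bobbin in place (right half), and the gripper touches nothing.

```bash
python3 -c "
from station import *
print(finish_job())"
```

```text
the job is handed in; nothing more can be done
None
```

I handed the job in at about 23 s: the lid is up and its stay looks locked past straight, the tack tin stands upright near the tray's centre, and the bobbin and stone were not touched; `finish_job()` returned no verdict.

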